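# Open the jar of spare bolts in its brace

### The arm

A 6-joint arm with a two-finger parallel gripper is mounted at the origin on the work surface. World frame = base frame: x ahead of the robot, y to its left, z up, the work surface at z = 0. Lengths are in mm, angles in degrees, forces in N, time in s.
With the tool pointing down it reaches from about 250 to 775 mm from the base axis. Payload 4 kg.
Tool frame: the origin (TCP) lies on the centre line of the jaws, within the pads' length; the fingertips stand 25 mm ahead of it and the grasp point (between the pads) lies 6 mm ahead of it (tips_ahead is the distance from the TCP to the fingertips, in mm); z points along the fingers, y is the line along which they close (so a half turn about z gives the same grasp; the last joint's range is limited). The gripper opens to 94 mm and grips with 3 to 60 N. Pads are 16 mm wide; open, the fingers measure 119 mm over their backs; the gripper's body (75 mm by 177 mm) begins 78 mm behind the grasp point.
Start: joints at [-79.933, 4.996, 78.535, -0, 96.463, -5.907], TCP at [151.358, -528.78, 230.506] pointing down, gripper open.
Joint ranges: [-177.83, 177.83], [-43.37, 116.18], [15.69, 146.23], [-61.86, 241.86], [9.47, 152.12], [-147.06, 147.06]. Speed limits (degrees/s): [159.86, 159.86, 180, 180, 180, 180].

### API

Orientations are given as [roll, pitch, yaw] about the fixed x, y, z axes, in that order (R = Rz(yaw) Ry(pitch) Rx(roll)).
In Python, from workcell import observe, grab_frame, hand_in, look_for, silhouettes, spot_point, tips_ahead gives the robot as it stands. The module is installed in compiled form; this text tells all that it offers.
- The arm moves only by the tool step_arm, never from a script. Its argument "increments" is a list of rows, each an object with "jaw": the finger opening in mm, from 0 to 94; "linear": the shift along the world's x, y, z in units of 200 mm (1.0 is 200 mm), a list of three; "angular": the turn, a rotation vector about the world's x, y, z in units of pi rad (1.0 is pi rad), a list of three. In form: [{"jaw": jaw, "linear": [x, y, z], "angular": [ax, ay, az]}, ...]. A call has 1 to 12 rows; each row is the pose to reach, as a shift and turn from the pose commanded when the call began, turning the shorter way round; what a row does not reach only later rows make up. A row lasts 1/12 s, in which the tool goes at most 41.7 mm and 7.16 degrees, less where a joint would pass 70% of its speed; a pose out of reach is approached as far as the arm can. A call with a number of a shift or a turn outside -1 to 1 is refused whole. A call with a gripper value outside its range is refused whole. The fingers move at their own pace and stop on an object; "grip_force" is the grip in N (left out, the last holds). Time passes only in rows, so rows that repeat a pose let the fingers close. It gives the time, the measured TCP pose, the force, the opening and the grip force at its end, in the units of the state.
- observe(): the state, without advancing time (a new reading comes with each control period).
- grab_frame(name): name is "scene" or "top"; returns a dict with "img" (384x512x3 uint8, blue, green, red), "vfov" (degrees; the focal length in pixels is half the picture's height over the tangent of half this angle, whatever the lens; pixels are square), "cx", "cy" (the principal point, pixels), "extrinsics" (4x4, takes a point from camera to world coordinates). Camera axes: x right, y down, z forward; pixel columns grow to the right and rows downward; lengths in mm; the calibration is good to about 2 mm. A picture is of the moment at which its call begins. There is no depth.
- hand_in(): hands the job in; it is judged then, once.
Trained networks look in a picture, given as the dict that the camera call returned (one of the last four; its "shot" number tells which), for a name from the list of things; names that differ only in an ending like _2 or _b are one class to them, and where a whole thing is asked for, a point or a joint stands for the part that bears it (a point fixed in the world has none). Each returns a list of dicts, best first, with "confidence" (0 to 1); they miss things now and then, are a little off and sometimes report something else, mostly with a low value. They report only what shows in the picture. A call takes as long as a camera call. They do not tell look-alikes from the thing itself.
- look_for(picture, thing): "xy" ([column, row] as shares, 0 to 1, of the picture: columns of its width, rows of its height, amid what is visible of it).
- silhouettes(picture, thing): "mask" (384x512 bool, what is visible of it) and "xy" ([column, row] as shares, 0 to 1, of the picture: columns of its width, rows of its height, amid what is visible of it).
- spot_point(picture, thing): "xy" ([column, row] as shares, 0 to 1, of the picture: columns of its width, rows of its height: a listed point, or the origin of a listed thing).
The state is a dict: "time": time; "qpos": joint angles; "joint_vel": joint speeds; "effort": joint torques, N m; "tcp_pos": TCP position; "tool_rot": TCP orientation; "ft_force": force on the tool from outside, world axes, zero at the start; "wrist_torque": the same for the moment, N m; "width": opening from 0.0 (shut) to 1.0 (fully open); "finger_force": force on a finger pad.
Only numpy, scipy, OpenCV 4.12 (cv2) and the standard library are available. Lean on these libraries where they do the work, as an engineer would, in place of code of your own. Each camera call takes 0.05 s, during which the arm holds its last target. There are 200 camera calls.

### The job

Stand the glass jar of spare bolts, cap still on, fully down in the square pocket of the wooden brace, so that the brace keeps it from turning. Then unscrew its tight red cap anticlockwise, stop turning once the thread lets go, lift the cap straight off and finish still holding it level, centred over the jar, one or two fingers' width clear of the mouth, with the jar left down in the brace. Do not tip the jar, and leave the tin, the pump and the two tyre levers where they are.

Things in the scene. Friction and masses are not known exactly. Their poses are not given: they have to be found in the camera images.
- jar: Square glass jar of bolts, 0.3 kg: body 60 x 60 x 70 mm high, flat sides along its x and y; round neck 36 mm across. Mouth (sprung rubber seal, pushes the cap up with about 12 N) 86 mm above the underside, 88 once open. Starts on the shelf (z = 0). Origin: centre of the underside, z up. May stand in the brace any of its four ways round.
- cap: Round red screw cap, 58 mm diameter, 26 mm high, 35 g. Origin: centre of its lower edge, z up. Screwed tight, its origin is 73 mm and its top 99 mm above the jar's underside. Grip it across the diameter on its upper 13 mm (solid). The jar can be carried by the cap. Turns stiffly (0.2 to 0.5 N m) and may rise 2 mm as it unscrews; clockwise only tightens.
- cap_mark (a point): White dot on the cap's top, 23 mm from its axis along the cap's +x. Tight, this direction is 0 to 6 degrees anticlockwise (from above) of the jar's +x; at 53 degrees the thread lets go and the cap lifts freely; at 103 degrees the next thread start blocks it, so stop well before (about 75 degrees is good).
- brace: Fixed wooden block 112 x 112 x 45 mm high with a square pocket 66 x 66 mm in its top (about 3 mm play on each side of the jar, bevelled mouth), 35 mm deep, so that the pocket's floor is 10 mm above the shelf. Pocket sides lie along its own x and y. Origin: centre of its underside, z up. In it the jar can turn by at most 6 degrees.
- tin: Stainless steel tin with a screw-top lid, 73 mm diameter, 80 mm high, loose; leave alone. Origin: centre of the underside.
- pump: Grey aluminium mini pump lying along its own x, 190 mm long, 25 mm thick, loose; leave alone. Origin: under its middle.
- lever_a: Orange plastic tyre lever lying flat along its own y, 120 x 18 x 7 mm, loose; leave alone. Origin: under its middle.
- lever_b: The second, identical orange tyre lever, farther from the robot; leave alone.
There are look-alikes about, which are no part of the job. There is more than one size of the cap; the one meant has the size given above.

How it is judged (in metres and radians):
On the way, in this order (a step that is already met when the one before it is completed fails the run):
1. the jar stands fully down in the brace, its cap still screwed on (z of jar in the frame of brace below 0.015 m and horizontal distance between jar and brace below 0.009 m and angle between jar's own z axis and vertical below 0.08 rad and z of cap in the frame of jar below 0.078 m and x of cap_mark in the frame of jar above 0.0185 m), for 0.2 s.
2. the cap is unscrewed (turned past 47 degrees on the neck) while the jar is down in the brace (z of jar in the frame of brace below 0.015 m and horizontal distance between jar and brace below 0.009 m and angle between jar's own z axis and vertical below 0.08 rad and z of cap in the frame of jar below 0.084 m and x of cap_mark in the frame of jar below 0.0157 m and y of cap_mark in the frame of jar above 0 m), for 0.05 s.
At the end, for the whole second after the job is handed in: Jar fully down in the brace (within 5 mm of the pocket floor, 9 mm of its centre, upright within 0.08 rad); fingers hold the cap, still, level within 0.2 rad, within 20 mm of the jar's axis, its lower edge 91 to 136 mm above the jar's underside, touching neither jar nor brace (z of jar in the frame of brace below 0.015 m and horizontal distance between jar and brace below 0.009 m and angle between jar's own z axis and vertical below 0.08 rad and z of cap in the frame of jar between 0.091 and 0.136 m and horizontal distance between cap and jar below 0.02 m and angle between cap's own z axis and vertical below 0.2 rad and contact force between the fingers and cap above 1 N and contact force between cap and jar below 0.05 N and contact force between cap and brace below 0.05 N and linear speed of cap below 0.03 m/s); the arm keeps its last pose, push and grip.
It fails at once if the cap is turned on, past 97 degrees, while still on the neck (z of cap in the frame of jar below 0.08 m and horizontal distance between cap and jar below 0.01 m and x of cap_mark in the frame of jar below -0.0028 m).
It fails at once if the jar is tipped by more than 0.5 rad (angle between jar's own z axis and vertical above 0.5 rad).
It fails at once if the tin, the pump or a tyre lever is moved by more than 20 mm (distance of any of tin, pump, lever_a, lever_b from where it was at the start of the episode above 0.02 m).
It also fails if it takes over 43 s, if anything falls off the work surface, if the arm or the gripper's body presses on something with over 40 N, if the wrist force passes 120 N, or if a joint passes its speed limit or range.

## Working session

There is one attempt and no reset: what is moved stays moved. The work goes in short steps, Python scripts to look and compute and a tool call to move; the robot and the scene stay as the last step left them, time stands still between calls to the robot, and variables do not carry over. Pictures are saved under pics/ and viewed, at most 10 in all, crops included, and the job is handed in when it is done.

Besides the shell and the picture viewer there is one more tool, called after "Call:" in YAML: its name, and indented under it one key for each argument. step_arm: Moves the arm, as the interface text tells. Shifts and turns lie within -1 to 1; 1 stands for 200 mm of shift or pi rad of turn. Its arguments: {"type":"object","properties":{"increments":{"type":"array"},"grip_force":{"type":"number"}},"required":["increments"]}

```bash
mkdir -p pics; cat > h.py <<'E'
import numpy as np, cv2
from workcell import *
def ray(p,xy):
    f=192/np.tan(np.radians(p["vfov"]/2)); E=np.array(p["extrinsics"])
    d=E[:3,:3]@np.array([(xy[0]-p["cx"])/f,(xy[1]-p["cy"])/f,1]); return E[:3,3],d
def at(p,xy,z):
    o,d=ray(p,xy); return (o+d*(z-o[2])/d[2])[:2]
def proj(p,X):
    f=192/np.tan(np.radians(p["vfov"]/2)); E=np.array(p["extrinsics"])
    c=E[:3,:3].T@(np.array(X)-E[:3,3]); return np.array([p["cx"]+f*c[0]/c[2],p["cy"]+f*c[1]/c[2]])
def px(r): return np.array(r["xy"])*[512,384]
E
python3 - <<'E'
from h import *
print(observe(), tips_ahead)
for n in("top","scene"):
    p=grab_frame(n); cv2.imwrite(f"pics/{n}0.png",p["img"]); print(n,p["vfov"],p["cx"],p["cy"],np.round(p["extrinsics"],3).tolist())
    for t in("jar","cap","brace","tin","pump","lever_a"):
        print(t,[(px(r).round(1).tolist(),round(r["confidence"],2)) for r in look_for(p,t)])
    print("mark",[(px(r).round(1).tolist(),round(r["confidence"],2)) for r in spot_point(p,"cap_mark")])
E
```

```text
{'time': 0.0, 'qpos': array([-7.99317132e+01,  5.04033480e+00,  7.86259087e+01, -9.55959771e-06,
        9.64614450e+01, -5.90566879e+00]), 'joint_vel': array([ 0.10062577, -0.19119759,  0.03813813,  0.00084395,  0.03300684,
        0.07745257]), 'effort': array([ 8.13066845e-05, -3.40184784e+01, -3.02428722e+01,  7.19447387e-02,
        3.30130197e-02, -1.70087847e-04]), 'tcp_pos': array([ 151.28250311, -528.26840391,  229.2821125 ]), 'tool_rot': array([-1.79872988e+02, -1.31285279e-02,  1.59739399e+01]), 'ft_force': array([ 0.1681128 , -0.30897205,  0.12795486]), 'wrist_torque': array([-0.00425512, -0.03592649,  0.0267202 ]), 'finger_force': 0.0, 'width': 0.9961222427377735} 25.0
top 49.454721414479316 260.7855613652255 191.8782602570103 [[0.021, -0.987, 0.156, 467.36], [-1.0, -0.023, -0.008, 12.765], [0.012, -0.156, -0.988, 881.788], [0.0, 0.0, 0.0, 1.0]]
jar [([207.8, 234.3], 0.73)]
cap [([190.9, 230.3], 0.68), ([135.7, 253.2], 0.59)]
brace [([340.9, 242.1], 0.7)]
tin [([271.0, 152.9], 0.81)]
pump [([257.5, 266.9], 0.68)]
lever_a [([348.4, 123.1], 0.71), ([361.1, 147.6], 0.57)]
mark [([198.8, 220.3], 0.65), ([143.2, 238.5], 0.55)]
scene 51.90565726665439 255.6097270159675 196.0159910696133 [[-0.041, 0.531, -0.847, 1439.324], [0.999, 0.013, -0.041, 43.999], [-0.011, -0.848, -0.531, 621.259], [0.0, 0.0, 0.0, 1.0]]
jar [([303.2, 200.1], 0.82)]
cap [([346.3, 199.7], 0.86), ([303.4, 182.1], 0.81)]
brace [([197.6, 199.1], 0.56)]
tin [([246.9, 233.4], 0.82)]
pump [([258.1, 195.0], 0.82)]
lever_a [([172.2, 266.0], 0.8), ([163.3, 249.1], 0.69)]
mark [([342.6, 197.7], 0.84), ([303.2, 208.2], 0.16)]
```

```bash
python3 - <<'E'
import cv2
a=cv2.imread("pics/top0.png")[80:310,90:430]; b=cv2.imread("pics/scene0.png")[130:300,130:400]
cv2.imwrite("pics/a.png",cv2.resize(a,None,fx=2.3,fy=2.3,interpolation=cv2.INTER_CUBIC))
cv2.imwrite("pics/b.png",cv2.resize(b,None,fx=2.9,fy=2.9,interpolation=cv2.INTER_CUBIC))
E
```

```text
(no output)
```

View pics/a.png

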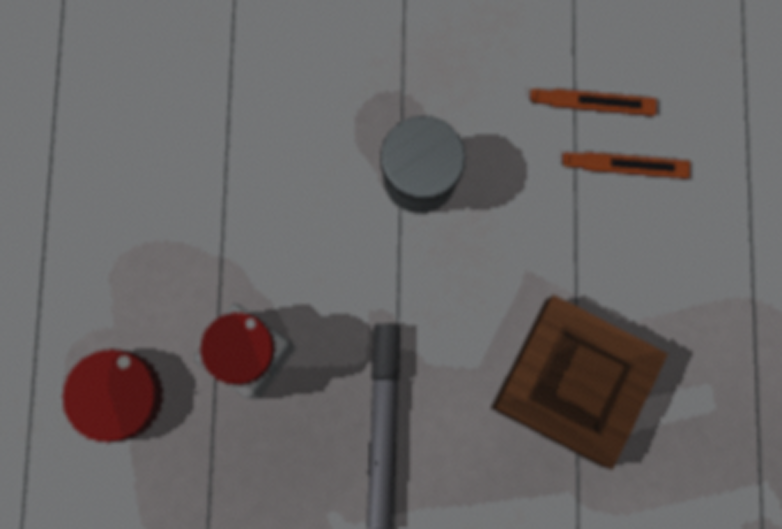

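View pics/b.png

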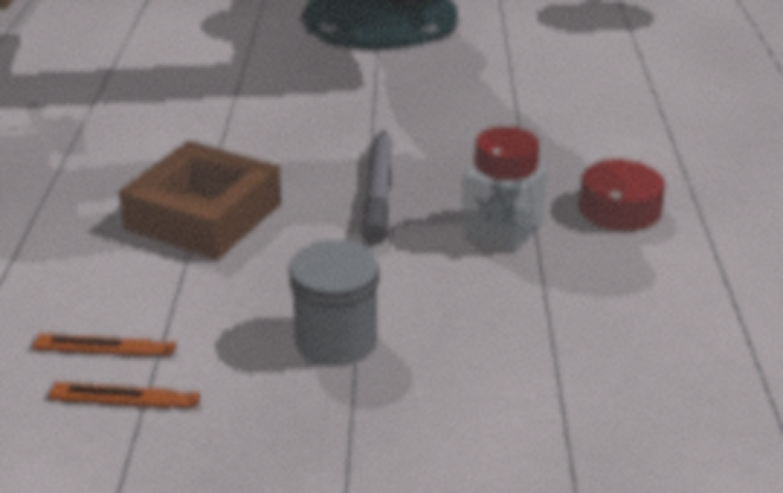

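Candidates for the cap (top view): the small red cap on the glass jar at about (193,231), with white dot at (199,220), and a bigger loose red cap on the shelf at (136,253). The one on the jar fits the description. The brace is at (341,242), the tin at (271,153), the pump runs down from (258,225), and the levers are at (348,123) and (361,148). Next I measure.

```bash
cat > meas.py <<'E'
from h import *
from scipy.optimize import least_squares
def red(p):
    hsv=cv2.cvtColor(p["img"],cv2.COLOR_BGR2HSV); h,s,v=cv2.split(hsv)
    return (((h<8)|(h>172))&(s>120)&(v>30)).astype(np.uint8)
def blobs(p):
    n,l,st,c=cv2.connectedComponentsWithStats(cv2.morphologyEx(red(p),cv2.MORPH_CLOSE,np.ones((5,5))))
    return [(l==i,st[i],c[i]) for i in range(1,n) if st[i][4]>150]
def hull_fit(p,mask,z0,z1,r,g):
    # cylinder silhouette centre by matching bounding extents of projected rims
    cs,_=cv2.findContours(mask.astype(np.uint8),cv2.RETR_EXTERNAL,cv2.CHAIN_APPROX_NONE)
    h=cv2.convexHull(max(cs,key=cv2.contourArea))[:,0].astype(float)
    th=np.linspace(0,2*np.pi,60)
    dirs=np.c_[np.cos(th),np.sin(th)]; S=(h@dirs.T).max(0)+0.4
    def f(x):
        P=np.array([proj(p,[x[0]+x[2]*np.cos(t),x[1]+x[2]*np.sin(t),z]) for t in th for z in(z0,z1)])
        return (P@dirs.T).max(0)-S
    s=least_squares(f,[g[0],g[1],r]); return s.x,np.sqrt(np.mean(s.fun**2))
E
python3 - <<'E'
from meas import *
for n in("top","scene"):
    p=grab_frame(n)
    for m,st,c in blobs(p):
        print(n,c.round(1),st[:5], "jarcap",hull_fit(p,m,73,99,29,at(p,c,90)), "loose",hull_fit(p,m,0,30,35,at(p,c,15)))
    for r in spot_point(p,"cap_mark"): print("mark",at(p,px(r),99),r["confidence"])
    print("origin jar",[at(p,px(r),0) for r in spot_point(p,"jar")],"brace",[at(p,px(r),0) for r in spot_point(p,"brace")])
    for t in("tin","pump","lever_a"): print(t,[at(p,px(r),0).round() for r in spot_point(p,t)])
    for r in silhouettes(p,"brace")[:1]:
        m=r["mask"].astype(np.uint8); cs,_=cv2.findContours(m,0,1); c=max(cs,key=cv2.contourArea)
        h=cv2.convexHull(c)[:,0].astype(float)
        th=np.linspace(0,2*np.pi,90); D=np.c_[np.cos(th),np.sin(th)]; S=(h@D.T).max(0)+.4
        def f(x):
            ca,sa=np.cos(x[2]),np.sin(x[2]); P=np.array([proj(p,[x[0]+ca*a-sa*b,x[1]+sa*a+ca*b,z]) for a in(-56,56) for b in(-56,56) for z in(0,45)])
            return (P@D.T).max(0)-S
        best=min((least_squares(f,[*at(p,px(r),22),a]) for a in(0,.4,.8,1.2)),key=lambda s:s.cost)
        print("brace fit",best.x[:2],np.degrees(best.x[2]),np.sqrt(np.mean(best.fun**2)))
    if n=="top":
        img=p["img"][195:275,160:240]
        cv2.imwrite("pics/jar.png",cv2.convertScaleAbs(cv2.resize(img,None,fx=7,fy=7,interpolation=cv2.INTER_CUBIC),alpha=1.8))
E
```

```text
top [192.8 231.2] [178 216  31  31 753] jarcap (array([514.62893113, 133.01263658,  28.39835038]), np.float64(0.2870795910864507)) loose (array([518.8308103 , 143.70415624,  30.84315447]), np.float64(0.3043422145627899))
top [137.6 252. ] [ 118  232   41   40 1254] jarcap (array([474.16318154, 234.38065855,  35.92169412]), np.float64(0.331677327157106)) loose (array([474.76726866, 254.10219729,  38.97484633]), np.float64(0.36221273019207084))
mark [496.93647781 224.31400253] 0.65
origin jar [array([514.37251384, 138.54941134])] brace [array([ 500.03663311, -163.86569275])]
tin [array([677., -14.])]
pump [array([454.,  11.])]
lever_a [array([ 702., -222.]), array([ 755., -194.])]
brace fit [ 495.98526309 -158.52982033] 63.883724369585074 1.1227299737089842
scene [304.8 179.3] [295 175  20  10 155] jarcap (array([496.09358554, 133.37876608,  20.06186721]), np.float64(1.6993184361848657)) loose (array([370.98265721, 145.23907063,  22.55928858]), np.float64(1.7334875943148118))
scene [345.1 192.2] [332 186  26  14 254] jarcap (array([562.55055312, 232.03676635,  26.27530959]), np.float64(1.803305620496723)) loose (array([446.2565232 , 256.98310191,  29.60123292]), np.float64(1.8384943011146453))
mark [523.99065902 120.67946909] 0.86
mark [611.60034733 211.75211376] 0.84
mark [ 810.93283916 -181.01896124] 0.36
origin jar [array([502.03714982, 129.42280776])] brace [array([ 492.63291004, -168.01331056]), array([442.69704886,   6.89474351])]
tin [array([681., -11.])]
pump [array([453.,   5.])]
lever_a [array([ 691., -225.]), array([ 760., -195.])]
brace fit [ 499.799241   -162.31750442] 64.22830956298871 0.5262872722036169
```

View pics/jar.png

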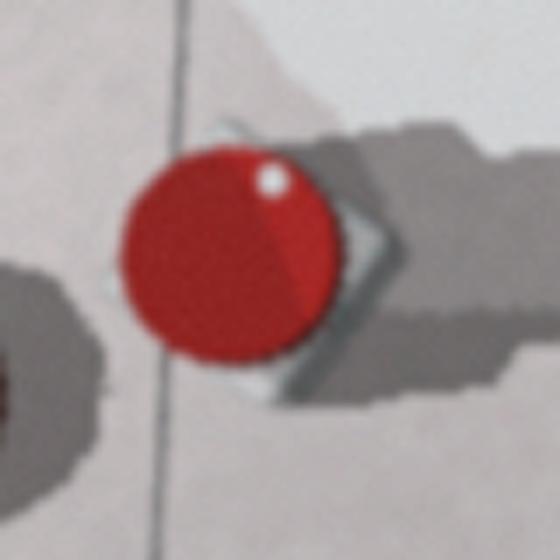

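The crop shows the smaller red cap on the square glass jar, at pixel (193,231), with the dot at (199,220.7). That is the cap I chose. I'll do one refined fit with both cameras and then move.

```bash
cat > joint.py <<'E'
from meas import *
TH=np.linspace(0,2*np.pi,90); D=np.c_[np.cos(TH),np.sin(TH)]
def supp(mask):
    cs,_=cv2.findContours(mask.astype(np.uint8),0,1); h=cv2.convexHull(max(cs,key=cv2.contourArea))[:,0].astype(float)
    return (h@D.T).max(0)+.4
def fit(ps,Ss,pts,x0):
    f=lambda x:np.concatenate([(np.array([proj(p,X) for X in pts(x)])@D.T).max(0)-S for p,S in zip(ps,Ss)])
    s=least_squares(f,x0,loss="soft_l1"); return s.x.round(3),np.sqrt(np.mean(s.fun**2)).round(2)
def box(a,z0,z1): 
    def g(x):
        c,s=np.cos(x[2]),np.sin(x[2]); return [[x[0]+c*u-s*v,x[1]+s*u+c*v,z] for u in(-a,a) for v in(-a,a) for z in(z0,z1)]
    return g
def cyl(r,z0,z1): return lambda x:[[x[0]+r*np.cos(t),x[1]+r*np.sin(t),z] for t in TH for z in(z0,z1)]
def near(p,mask,X):
    n,l,st,c=cv2.connectedComponentsWithStats(mask.astype(np.uint8)); q=proj(p,X)
    i=1+min(range(n-1),key=lambda i:np.linalg.norm(c[i+1]-q)+1e3*(st[i+1][4]<100)); return l==i
E
python3 - <<'E'
from joint import *
ps=[grab_frame(n) for n in("top","scene")]
def col(p,lo,hi,smin):
    h,s,v=cv2.split(cv2.cvtColor(cv2.GaussianBlur(p["img"],(3,3),0),cv2.COLOR_BGR2HSV)); d=(h.astype(int)+90)%180-90
    return (d>=lo)&(d<=hi)&(s>smin)
for n,sm in(("cap",90),("cap",110)):
    ms=[near(p,col(p,-10,7,sm),[514,133,90]) for p in ps]; S=[supp(m) for m in ms]; print([m.sum() for m in ms])
    for k in([0],[1],[0,1]): print("cap",k,fit([ps[i] for i in k],[S[i] for i in k],cyl(29,73,99),[514,133]))
ms=[near(p,col(p,5,18,75),[498,-160,25]) for p in ps]; S=[supp(m) for m in ms]; print([m.sum() for m in ms])
for k in([0],[1],[0,1]): 
    x,e=fit([ps[i] for i in k],[S[i] for i in k],box(56,0,45),[498,-160,1.1]); print("brace",k,x,np.degrees(x[2]),e)
js=[silhouettes(p,"jar")[0]["mask"] for p in ps]
def jarpts(x): return box(30,0,70)(x)+cyl(29,73,99)(x)
for k in([0],[1],[0,1]):
    for a in(-.6,-.9): x,e=fit([ps[i] for i in k],[supp(js[i]) for i in k],jarpts,[514,133,a]); print("jar",k,x,np.degrees(x[2]),e)
print("mark",at(ps[0],[198.9,220.7],99),[at(ps[0],px(r),99) for r in spot_point(ps[0],"cap_mark")])
E
```

```text
[np.int64(766), np.int64(276)]
cap [0] (array([514.598, 133.111]), np.float64(0.27))
cap [1] (array([508.05 , 131.894]), np.float64(1.24))
cap [0, 1] (array([514.28 , 132.787]), np.float64(1.07))
[np.int64(735), np.int64(166)]
cap [0] (array([514.586, 133.045]), np.float64(0.42))
cap [1] (array([500.91 , 133.096]), np.float64(2.44))
cap [0, 1] (array([514.347, 132.78 ]), np.float64(2.08))
[np.int64(3248), np.int64(1068)]
brace [0] [ 496.414 -161.654    1.109] 63.541019480008295 1.05
brace [1] [ 489.379 -162.547    1.206] 69.09871009277728 2.61
brace [0, 1] [ 495.975 -161.719    1.113] 63.77020259806063 2.04
jar [0] [ 4.99111e+02  1.07442e+02 -3.94000e-01] -22.574537128154436 8.52
jar [0] [498.215 111.213  -0.824] -47.211722318779834 8.21
jar [1] [ 5.15547e+02  1.31363e+02 -4.02000e-01] -23.032903364259095 5.87
jar [1] [ 5.15546e+02  1.31362e+02 -4.02000e-01] -23.032903364259095 5.87
jar [0, 1] [511.249 130.264  -0.513] -29.392734890211234 8.27
jar [0, 1] [511.26  130.252  -0.513] -29.392734890211234 8.27
mark [533.71272779 121.050524  ] [array([ 677.01312367, -196.15606601]), array([502.49306753, 224.10599639]), array([536.76733624, 118.18497566])]
```

Call:
step_arm:
  increments:
    - {"jaw": 94,"linear": [0.227,0.41,-0.05],"angular": [0,0,-0.025]}
    - {"jaw": 94,"linear": [0.454,0.827,-0.1],"angular": [0,0,-0.05]}
    - {"jaw": 94,"linear": [0.454,0.827,-0.1],"angular": [0,0,-0.05]}
    - {"jaw": 94,"linear": [0.454,0.827,-0.1],"angular": [0,0,-0.05]}
    - {"jaw": 94,"linear": [0.454,0.827,-0.1],"angular": [0,0,-0.05]}
    - {"jaw": 94,"linear": [0.454,0.827,-0.1],"angular": [0,0,-0.05]}

```text
time: 2.35
tcp_pos: [243.7, -359.7, 210.4]
tool_rot: [-179.9, -0.1, 7.3]
ft_force: [0.2, -0.6, 0.3]
width: 1.003
finger_force: 0.0
```

Call:
step_arm:
  increments:
    - {"jaw": 94,"linear": [0.454,0.827,0],"angular": [0,0,-0.05]}
    - {"jaw": 94,"linear": [0.454,0.827,0],"angular": [0,0,-0.05]}
    - {"jaw": 94,"linear": [0.454,0.827,0],"angular": [0,0,-0.05]}
    - {"jaw": 94,"linear": [0.454,0.827,0],"angular": [0,0,-0.05]}
    - {"jaw": 94,"linear": [0.454,0.827,0],"angular": [0,0,-0.05]}
    - {"jaw": 94,"linear": [0.454,0.827,0],"angular": [0,0,-0.05]}

```text
time: 2.85
tcp_pos: [334.7, -195.2, 211.1]
tool_rot: [-180.0, -0.1, -1.7]
ft_force: [0.5, -1.2, -0.9]
width: 0.999
finger_force: 0.0
```

Call:
step_arm:
  increments:
    - {"jaw": 94,"linear": [0.454,0.827,0],"angular": [0,0,-0.05]}
    - {"jaw": 94,"linear": [0.454,0.827,0],"angular": [0,0,-0.05]}
    - {"jaw": 94,"linear": [0.454,0.827,0],"angular": [0,0,-0.05]}
    - {"jaw": 94,"linear": [0.454,0.827,0],"angular": [0,0,-0.05]}
    - {"jaw": 94,"linear": [0.454,0.827,0],"angular": [0,0,-0.05]}
    - {"jaw": 94,"linear": [0.454,0.827,0],"angular": [0,0,-0.05]}

```text
time: 3.35
tcp_pos: [425.9, -29.8, 210.5]
tool_rot: [-179.9, -0.0, -10.7]
ft_force: [-1.6, -1.0, 0.1]
width: 0.999
finger_force: 0.0
```

Call:
step_arm:
  increments:
    - {"jaw": 94,"linear": [0.454,0.827,0],"angular": [0,0,-0.05]}
    - {"jaw": 94,"linear": [0.454,0.827,0],"angular": [0,0,-0.05]}
    - {"jaw": 94,"linear": [0.454,0.827,0],"angular": [0,0,-0.05]}
    - {"jaw": 94,"linear": [0.454,0.827,0],"angular": [0,0,-0.05]}
    - {"jaw": 94,"linear": [0.454,0.827,0],"angular": [0,0,-0.05]}
    - {"jaw": 94,"linear": [0.454,0.827,0],"angular": [0,0,-0.05]}
    - {"jaw": 94,"linear": [0.454,0.827,0],"angular": [0,0,-0.05]}

```text
time: 3.93
tcp_pos: [515.4, 131.8, 209.8]
tool_rot: [179.9, 0.0, -20.0]
ft_force: [0.5, -0.4, 0.7]
width: 0.998
finger_force: 0.0
```

Call:
step_arm:
  increments:
    - {"jaw": 94,"linear": [0,0,-0.18],"angular": [0,0,0]}
    - {"jaw": 94,"linear": [0,0,-0.35],"angular": [0,0,0]}
    - {"jaw": 94,"linear": [0,0,-0.47],"angular": [0,0,0]}
    - {"jaw": 94,"linear": [0,0,-0.55],"angular": [0,0,0]}
    - {"jaw": 94,"linear": [0,0,-0.55],"angular": [0,0,0]}
    - {"jaw": 94,"linear": [0,0,-0.55],"angular": [0,0,0]}
  grip_force: 45

```text
time: 4.43
tcp_pos: [514.1, 130.6, 100.1]
tool_rot: [179.9, 0.1, -20.2]
ft_force: [0.5, 1.0, -0.0]
width: 1.0
finger_force: 0.0
```

```bash
python3 - <<'E'
from joint import *
p=grab_frame("scene"); cv2.imwrite("pics/g.png",cv2.resize(p["img"][110:260,230:400],None,fx=4,fy=4,interpolation=cv2.INTER_CUBIC))
p=grab_frame("top")
C=[(553,297),(667,353),(612,468),(493,408)]
W=np.array([at(p,np.array(c)/2.3+[90,80],45) for c in C]); print(W.round(1),W.mean(0)); d=np.roll(W,-1,0)-W; print(np.linalg.norm(d,axis=1),np.degrees(np.arctan2(d[:,1],d[:,0]))%90)
b=cv2.resize(p["img"][195:295,290:395],None,fx=7,fy=6,interpolation=cv2.INTER_CUBIC); cv2.imwrite("pics/br.png",cv2.convertScaleAbs(b,alpha=1.8))
E
```

```text
[[ 567.6 -136. ]
 [ 520.7 -235.5]
 [ 421.4 -185.9]
 [ 470.   -83.7]] [ 494.94761781 -160.25529704]
[109.95446284 110.92636485 113.20219497 110.73925472] [64.73529088 63.46562838 64.57993807 61.78213935]
```

View pics/g.png

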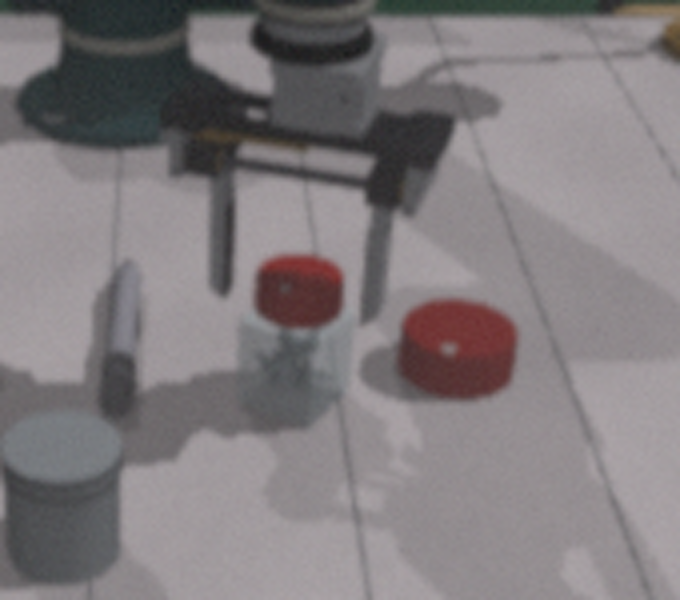

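View pics/br.png

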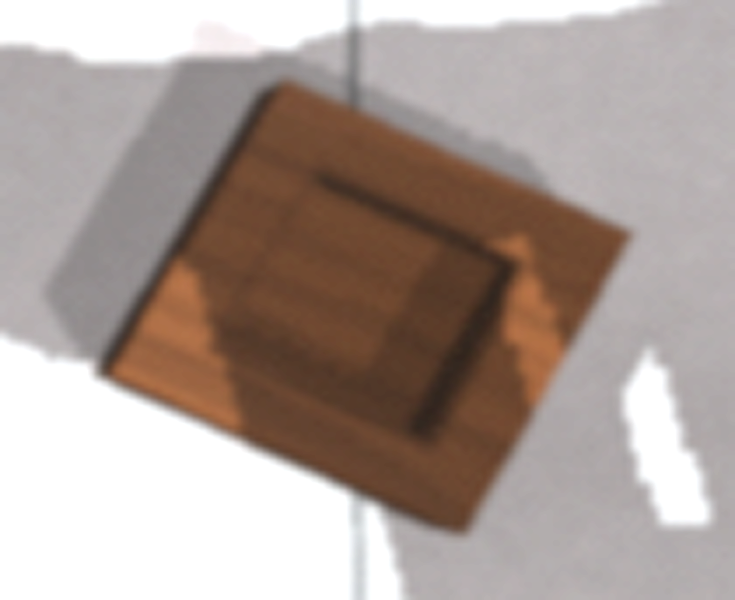

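The side view shows the fingers straddling the small cap: cap at crop (298,290), fingers at (220,290) and (372,315). The top-face corners of the brace, at crop (285,80), (632,235), (465,530) and (110,375), put its centre at about (495.5,-161) and its yaw at about -26. The cap mark is at about -32.5, so the jar is at about -35.5. I'll close the jaws and lift.

Call:
step_arm:
  increments:
    - {"jaw": 50,"linear": [0,0,0],"angular": [0,0,0]}
    - {"jaw": 50,"linear": [0,0,0],"angular": [0,0,0]}
    - {"jaw": 50,"linear": [0,0,0],"angular": [0,0,0]}
    - {"jaw": 50,"linear": [0,0,0],"angular": [0,0,0]}
    - {"jaw": 50,"linear": [0,0,0],"angular": [0,0,0]}
    - {"jaw": 50,"linear": [0,0,0],"angular": [0,0,0]}
    - {"jaw": 50,"linear": [0,0,0],"angular": [0,0,0]}
    - {"jaw": 50,"linear": [0,0,0],"angular": [0,0,0]}
  grip_force: 45

```text
time: 5.2
tcp_pos: [514.5, 132.8, 100.6]
tool_rot: [180.0, 0.0, -20.0]
ft_force: [-0.3, -0.7, 1.1]
width: 0.608
finger_force: 45.0
```

Call:
step_arm:
  increments:
    - {"jaw": 50,"linear": [0,0,0.03],"angular": [0,0,0]}
    - {"jaw": 50,"linear": [0,0,0.12],"angular": [0,0,0]}
    - {"jaw": 50,"linear": [0,0,0.25],"angular": [0,0,0]}
    - {"jaw": 50,"linear": [0,0,0.38],"angular": [0,0,0]}
    - {"jaw": 50,"linear": [0,0,0.45],"angular": [0,0,0]}
    - {"jaw": 50,"linear": [0,0,0.45],"angular": [0,0,0]}

```text
time: 5.7
tcp_pos: [516.4, 133.2, 194.6]
tool_rot: [-179.8, -0.4, -20.0]
ft_force: [1.3, 0.7, -2.1]
width: 0.607
finger_force: 45.0
```

Call:
step_arm:
  increments:
    - {"jaw": 50,"linear": [-0.003,-0.05,0],"angular": [0,0,0.005]}
    - {"jaw": 50,"linear": [-0.01,-0.15,0],"angular": [0,0,0.01]}
    - {"jaw": 50,"linear": [-0.018,-0.28,0],"angular": [0,0,0.015]}
    - {"jaw": 50,"linear": [-0.027,-0.42,0],"angular": [0,0,0.02]}
    - {"jaw": 50,"linear": [-0.036,-0.56,0],"angular": [0,0,0.025]}
    - {"jaw": 50,"linear": [-0.045,-0.7,0],"angular": [0,0,0.025]}

```text
time: 6.2
tcp_pos: [504.3, -8.1, 188.3]
tool_rot: [180.0, 0.2, -15.5]
ft_force: [0.0, -0.1, -3.0]
width: 0.611
finger_force: 45.0
```

Call:
step_arm:
  increments:
    - {"jaw": 50,"linear": [-0.01,-0.14,0],"angular": [0,0,0.005]}
    - {"jaw": 50,"linear": [-0.018,-0.28,0],"angular": [0,0,0.01]}
    - {"jaw": 50,"linear": [-0.027,-0.42,0],"angular": [0,0,0.015]}
    - {"jaw": 50,"linear": [-0.036,-0.56,0],"angular": [0,0,0.02]}
    - {"jaw": 50,"linear": [-0.045,-0.68,0],"angular": [0,0,0.025]}
    - {"jaw": 50,"linear": [-0.05,-0.75,0],"angular": [0,0,0.025]}
    - {"jaw": 50,"linear": [-0.05,-0.77,0],"angular": [0,0,0.025]}
    - {"jaw": 50,"linear": [-0.05,-0.77,0],"angular": [0,0,0.025]}
    - {"jaw": 50,"linear": [-0.05,-0.77,0],"angular": [0,0,0.025]}

```text
time: 6.95
tcp_pos: [495.2, -160.3, 189.3]
tool_rot: [-179.9, 0.1, -11.0]
ft_force: [-1.2, 0.6, -3.2]
width: 0.612
finger_force: 45.0
```

```bash
python3 - <<'E'
from joint import *
for i in range(3): s=observe(); print(s["time"],s["tcp_pos"],s["tool_rot"],s["ft_force"])
p=grab_frame("scene"); a=cv2.resize(p["img"][110:250,130:280],None,fx=4,fy=4,interpolation=cv2.INTER_CUBIC); cv2.imwrite("pics/c.png",cv2.convertScaleAbs(a,alpha=1.3))
# expected jar outline, in crop px, for underside z=90
for yaw in(-26.3,):
    t=np.radians(yaw); c,s=np.cos(t),np.sin(t)
    for z in(90,):
        print([((proj(p,[495.5+c*u-s*v,-161+s*u+c*v,z])-[130,110])*4).round().tolist() for u,v in((30,30),(30,-30),(-30,-30),(-30,30))])
E
```

```text
6.95 [ 495.15608928 -160.33301     189.28249263] [-1.79924113e+02  1.24733363e-01 -1.10226614e+01] [-1.24800999  0.56283619 -3.23014482]
6.95 [ 495.15608928 -160.33301     189.28249263] [-1.79924113e+02  1.24733363e-01 -1.10226614e+01] [-1.24800999  0.56283619 -3.23014482]
6.95 [ 495.15608928 -160.33301     189.28249263] [-1.79924113e+02  1.24733363e-01 -1.10226614e+01] [-1.24800999  0.56283619 -3.23014482]
[[281.0, 297.0], [209.0, 276.0], [261.0, 239.0], [331.0, 258.0]]
```

View pics/c.png

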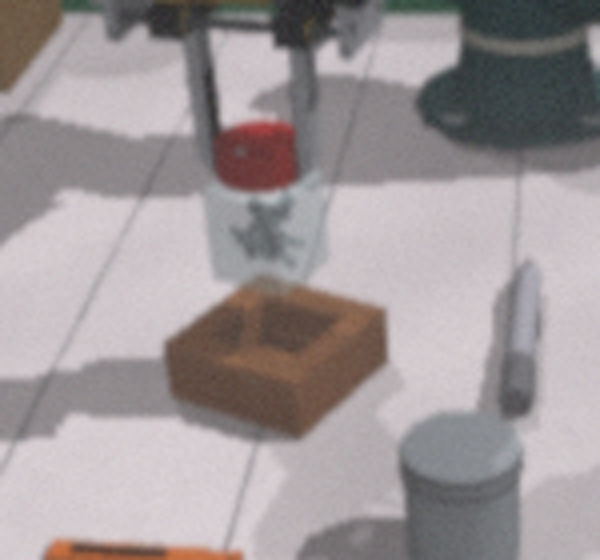

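The jar hangs upright over the brace. Its lower corners, at about (213,278), (285,293) and (322,268), match the prediction. I'll lower it carefully.

Call:
step_arm:
  increments:
    - {"jaw": 50,"linear": [0,0,-0.06],"angular": [0,0,0]}
    - {"jaw": 50,"linear": [0,0,-0.13],"angular": [0,0,0]}
    - {"jaw": 50,"linear": [0,0,-0.19],"angular": [0,0,0]}
    - {"jaw": 50,"linear": [0,0,-0.21],"angular": [0,0,0]}
    - {"jaw": 50,"linear": [0,0,-0.22],"angular": [0,0,0]}
    - {"jaw": 50,"linear": [0,0,-0.23],"angular": [0,0,0]}
    - {"jaw": 50,"linear": [0,0,-0.24],"angular": [0,0,0]}
    - {"jaw": 50,"linear": [0,0,-0.25],"angular": [0,0,0]}
    - {"jaw": 50,"linear": [0,0,-0.25],"angular": [0,0,0]}

```text
time: 7.75
tcp_pos: [495.6, -161.2, 140.4]
tool_rot: [180.0, -0.0, -11.0]
ft_force: [-0.2, 0.2, -2.4]
width: 0.611
finger_force: 45.0
```

Call:
step_arm:
  increments:
    - {"jaw": 50,"linear": [0,0,-0.01],"angular": [0,0,0]}
    - {"jaw": 50,"linear": [0,0,-0.02],"angular": [0,0,0]}
    - {"jaw": 50,"linear": [0,0,-0.03],"angular": [0,0,0]}
    - {"jaw": 50,"linear": [0,0,-0.04],"angular": [0,0,0]}
    - {"jaw": 50,"linear": [0,0,-0.04],"angular": [0,0,0]}

```text
time: 8.17
tcp_pos: [495.2, -161.1, 131.9]
tool_rot: [-180.0, 0.1, -11.0]
ft_force: [-0.3, 0.4, -3.8]
width: 0.609
finger_force: 45.0
```

Call:
step_arm:
  increments:
    - {"jaw": 50,"linear": [0,0,-0.02],"angular": [0,0,0]}
    - {"jaw": 50,"linear": [0,0,-0.04],"angular": [0,0,0]}
    - {"jaw": 50,"linear": [0,0,-0.06],"angular": [0,0,0]}
    - {"jaw": 50,"linear": [0,0,-0.08],"angular": [0,0,0]}
    - {"jaw": 50,"linear": [0,0,-0.095],"angular": [0,0,0]}
    - {"jaw": 50,"linear": [0,0,-0.105],"angular": [0,0,0]}
    - {"jaw": 50,"linear": [0,0,-0.11],"angular": [0,0,0]}
    - {"jaw": 50,"linear": [0,0,-0.11],"angular": [0,0,0]}
    - {"jaw": 50,"linear": [0,0,-0.11],"angular": [0,0,0]}

```text
time: 8.92
tcp_pos: [495.7, -161.2, 110.8]
tool_rot: [180.0, -0.0, -11.0]
ft_force: [0.2, -0.4, -2.0]
width: 0.609
finger_force: 45.0
```

```bash
python3 - <<'E'
from joint import *
s=observe(); print({k:np.round(s[k],2) for k in("tcp_pos","tool_rot","ft_force","wrist_torque","time")})
p=grab_frame("scene"); a=cv2.resize(p["img"][130:240,140:260],None,fx=5,fy=5,interpolation=cv2.INTER_CUBIC); cv2.imwrite("pics/d.png",cv2.convertScaleAbs(a,alpha=1.4))
E
```

```text
{'tcp_pos': array([ 495.72, -161.24,  110.77]), 'tool_rot': array([ 1.7999e+02, -3.0000e-02, -1.1020e+01]), 'ft_force': array([ 0.16, -0.36, -1.95]), 'wrist_torque': array([0.06, 0.07, 0.  ]), 'time': np.float64(8.92)}
```

View pics/d.png

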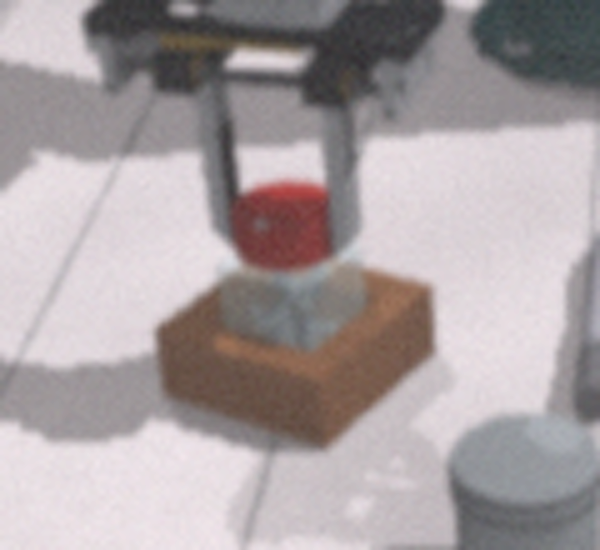

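The jar is seated in the pocket, with the cap upright at crop (283,225). I'll press lightly to make sure it's on the floor.

Call:
step_arm:
  increments:
    - {"jaw": 50,"linear": [0,0,-0.004],"angular": [0,0,0]}
    - {"jaw": 50,"linear": [0,0,-0.007],"angular": [0,0,0]}
    - {"jaw": 50,"linear": [0,0,-0.007],"angular": [0,0,0]}

```text
time: 9.22
tcp_pos: [495.9, -161.3, 110.5]
tool_rot: [180.0, -0.1, -11.0]
ft_force: [-1.8, 1.7, 4.5]
width: 0.614
finger_force: 45.0
```

Call:
step_arm:
  increments:
    - {"jaw": 50,"linear": [0,0,0],"angular": [0,0,0.02]}
    - {"jaw": 50,"linear": [0,0,0],"angular": [0,0,0.045]}
    - {"jaw": 50,"linear": [0,0,0],"angular": [0,0,0.07]}
    - {"jaw": 50,"linear": [0,0,0.001],"angular": [0,0,0.095]}
    - {"jaw": 50,"linear": [0,0,0.002],"angular": [0,0,0.12]}
    - {"jaw": 50,"linear": [0,0,0.003],"angular": [0,0,0.145]}
    - {"jaw": 50,"linear": [0,0,0.004],"angular": [0,0,0.17]}
    - {"jaw": 50,"linear": [0,0,0.005],"angular": [0,0,0.195]}
    - {"jaw": 50,"linear": [0,0,0.006],"angular": [0,0,0.22]}
    - {"jaw": 50,"linear": [0,0,0.007],"angular": [0,0,0.24]}
    - {"jaw": 50,"linear": [0,0,0.007],"angular": [0,0,0.24]}
  grip_force: 55

```text
time: 10.13
tcp_pos: [496.8, -161.6, 111.9]
tool_rot: [179.8, -0.1, 32.2]
ft_force: [0.0, -0.6, 2.9]
width: 0.611
finger_force: 55.0
```

```bash
python3 - <<'E'
from joint import *
s=observe(); print({k:np.round(s[k],2) for k in("tcp_pos","tool_rot","ft_force","wrist_torque","time","qpos")})
p=grab_frame("scene"); a=cv2.resize(p["img"][130:240,140:260],None,fx=5,fy=5,interpolation=cv2.INTER_CUBIC); cv2.imwrite("pics/e.png",cv2.convertScaleAbs(a,alpha=1.4))
E
```

```text
{'tcp_pos': array([ 496.82, -161.65,  111.9 ]), 'tool_rot': array([ 1.7981e+02, -1.3000e-01,  3.2240e+01]), 'ft_force': array([ 0.05, -0.62,  2.93]), 'wrist_torque': array([ 0.04, -0.06,  0.08]), 'time': np.float64(10.13), 'qpos': array([-2.425e+01,  4.460e+00,  9.276e+01,  1.000e-02,  8.255e+01,
        3.351e+01])}
```

View pics/e.png

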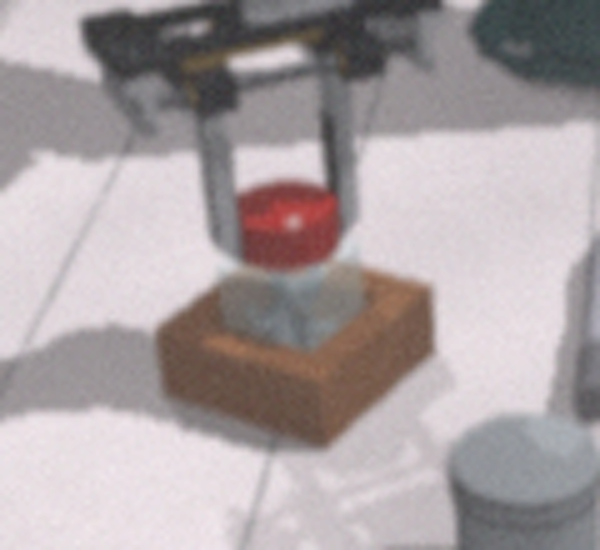

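The dot has moved from (260,225) to (292,222), the jar stays put in the brace, and the cap turns with the fingers. I'll turn about 34° more.

Call:
step_arm:
  increments:
    - {"jaw": 50,"linear": [0,0,0],"angular": [0,0,0.025]}
    - {"jaw": 50,"linear": [0,0,0],"angular": [0,0,0.05]}
    - {"jaw": 50,"linear": [0,0,0],"angular": [0,0,0.075]}
    - {"jaw": 50,"linear": [0,0,0],"angular": [0,0,0.1]}
    - {"jaw": 50,"linear": [0,0,0],"angular": [0,0,0.125]}
    - {"jaw": 50,"linear": [0,0,0],"angular": [0,0,0.15]}
    - {"jaw": 50,"linear": [0,0,0],"angular": [0,0,0.175]}
    - {"jaw": 50,"linear": [0,0,0],"angular": [0,0,0.19]}
    - {"jaw": 50,"linear": [0,0,0],"angular": [0,0,0.19]}
    - {"jaw": 50,"linear": [0,0,0],"angular": [0,0,0.19]}

```text
time: 11.02
tcp_pos: [496.6, -161.6, 111.9]
tool_rot: [179.8, -0.0, 66.2]
ft_force: [-0.1, 1.0, 4.5]
width: 0.61
finger_force: 55.0
```

```bash
python3 - <<'E'
from joint import *
s=observe(); print({k:np.round(s[k],2) for k in("tcp_pos","tool_rot","ft_force","wrist_torque","time")})
p=grab_frame("scene"); a=cv2.resize(p["img"][130:240,140:260],None,fx=5,fy=5,interpolation=cv2.INTER_CUBIC); cv2.imwrite("pics/f.png",cv2.convertScaleAbs(a,alpha=1.4))
for yaw in range(20,80,10): print(yaw,((proj(p,[496.5+23*np.cos(np.radians(yaw)),-161.3+23*np.sin(np.radians(yaw)),111])-[140,130])*5).round())
E
```

```text
{'tcp_pos': array([ 496.56, -161.56,  111.91]), 'tool_rot': array([ 1.7981e+02, -1.0000e-02,  6.6230e+01]), 'ft_force': array([-0.1 ,  1.05,  4.47]), 'wrist_torque': array([ 0.04, -0.03,  0.09]), 'time': np.float64(11.02)}
20 [292. 221.]
30 [299. 219.]
40 [306. 217.]
50 [312. 215.]
60 [317. 212.]
70 [321. 209.]
```

View pics/f.png

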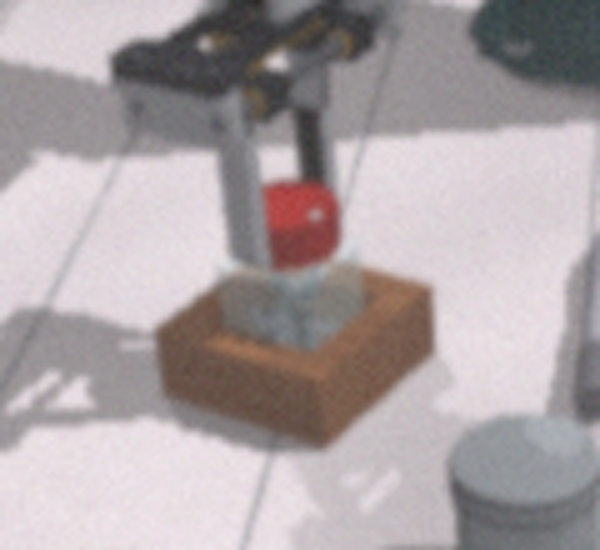

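The dot at (316,213) is at a yaw of about 55°, roughly 75–80° of unscrewing with the jar at about -24. The thread should be free, so I'll lift.

Call:
step_arm:
  increments:
    - {"jaw": 50,"linear": [0,0,0.01],"angular": [0,0,0]}
    - {"jaw": 50,"linear": [0,0,0.02],"angular": [0,0,0]}
    - {"jaw": 50,"linear": [0,0,0.03],"angular": [0,0,0]}
    - {"jaw": 50,"linear": [0,0,0.04],"angular": [0,0,0]}
    - {"jaw": 50,"linear": [0,0,0.05],"angular": [0,0,0]}

```text
time: 11.48
tcp_pos: [495.3, -161.1, 120.2]
tool_rot: [-180.0, 0.0, 66.3]
ft_force: [-0.7, -0.6, -0.6]
width: 0.612
finger_force: 55.0
```

Call:
step_arm:
  increments:
    - {"jaw": 50,"linear": [0,0,0.02],"angular": [0,0,0]}
    - {"jaw": 50,"linear": [0,0,0.04],"angular": [0,0,0]}
    - {"jaw": 50,"linear": [0,0,0.06],"angular": [0,0,0]}
    - {"jaw": 50,"linear": [0,0,0.08],"angular": [0,0,0]}
    - {"jaw": 50,"linear": [0,0,0.1],"angular": [0,0,0]}
    - {"jaw": 50,"linear": [0,0,0.115],"angular": [0,0,0]}
    - {"jaw": 50,"linear": [0,0,0.12],"angular": [0,0,0]}
    - {"jaw": 50,"linear": [0,0,0.12],"angular": [0,0,0]}
    - {"jaw": 50,"linear": [0,0,0.12],"angular": [0,0,0]}
    - {"jaw": 50,"linear": [0,0,0.12],"angular": [0,0,0]}

```text
time: 12.32
tcp_pos: [495.4, -161.1, 144.2]
tool_rot: [-180.0, 0.0, 66.4]
ft_force: [1.2, -0.4, -1.1]
width: 0.61
finger_force: 55.0
```

```bash
python3 - <<'E'
from joint import *
s=observe(); print({k:np.round(s[k],2) for k in("tcp_pos","tool_rot","ft_force","wrist_torque","time","finger_force")})
p=grab_frame("scene"); a=cv2.resize(p["img"][110:240,140:260],None,fx=4.6,fy=4.6,interpolation=cv2.INTER_CUBIC); cv2.imwrite("pics/i.png",cv2.convertScaleAbs(a,alpha=1.4))
E
```

```text
{'tcp_pos': array([ 495.39, -161.11,  144.22]), 'tool_rot': array([-179.97,    0.  ,   66.37]), 'ft_force': array([ 1.19, -0.42, -1.12]), 'wrist_torque': array([-0.05, -0.01, -0.03]), 'time': np.float64(12.32), 'finger_force': np.float64(55.0)}
```

View pics/i.png

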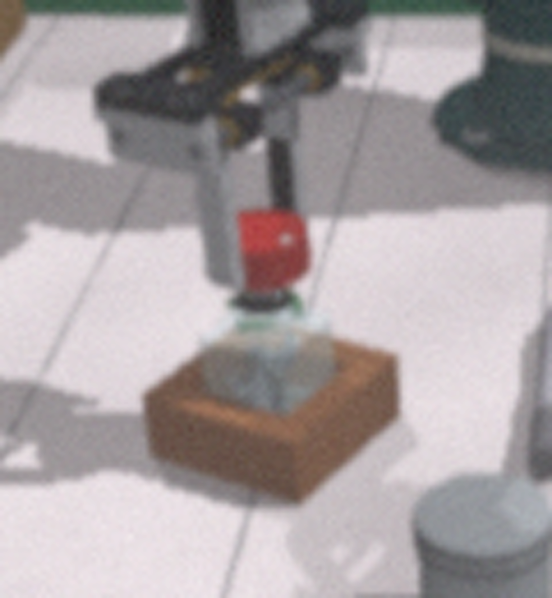

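The cap at (273,250) is off and level above the neck at (262,300). The jar is still down in the brace. By the TCP height, the cap's lower edge is about 107 mm above the jar's underside, so I'll hand in.

```bash
python3 -c "
from workcell import *
print(hand_in())"
```

```text
the job is handed in; nothing more can be done
None
```

The job is handed in, with no verdict returned: the jar stands down in the brace and its cap is unscrewed, held level and centred over it, the cap's lower edge about 107 mm above the jar's underside by my measurement (about 19 mm clear of the mouth).

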